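Make up the weld kit tray

ROBOT

A 6-joint arm with a two-finger parallel gripper is mounted at the origin on the work surface. World frame = base frame: x ahead of the robot, y to its left, z up, the work surface at z = 0. Lengths are in mm, angles in rad, forces in N, time in s.
With the tool pointing down it reaches from about 325 to 925 mm from the base axis. Payload 3.1 kg.
Tool frame: the origin (TCP) lies midway between the tips of the shut fingers; the grasp point (between the pads) lies 19 mm behind it; y points along the fingers, x is the direction in which the jaws open and shut, and the axes are right-handed (so a half turn about y gives the same grasp; the last joint's range is limited). The gripper opens to 85 mm and grips with 20 to 120 N. Pads are 22 mm wide; open, the fingers measure 114 mm over their backs; the gripper's body (76 mm by 85 mm) begins 54 mm behind the grasp point. The pads swing forward as they close: fully open they stand 13 mm farther back than shut.
Start: joints at [-1.233, 0.217, 1.613, -0, 1.311, -0.112], TCP at [271.763, -562.836, 231.3] pointing down, gripper open.
Joint ranges: [-2.75, 2.75], [-0.78, 2.1], [0.31, 2.55], [-1.13, 4.27], [0.13, 2.63], [-2.58, 2.58]. Speed limits (rad/s): [2.79, 2.79, 3.14, 3.14, 3.14, 3.14].

INTERFACE

Orientations are given as a unit quaternion [w, x, y, z].
In Python, from cell import observe, imaging, env, silhouettes gives the robot as it stands.
- The arm moves only by the shell command python3 -m crank 'ROWS'. ROWS is JSON, a list that holds one entry, the list of rows, each a list of 7 numbers: the shift along the tool's x, y, z in mm, then the turn, a rotation vector about the tool's x, y, z in degrees, then the opening, from 0 (shut) to 1 (fully open). A call has 1 to 8 rows; each row shifts and turns the commanded pose from where the row before left it, along the tool's axes as they then stand; what a row does not reach is not made up. A row lasts 1/10 s, in which the tool goes at most 50 mm and 8.59 degrees, less where a joint would pass 70% of its speed; a pose out of reach is approached as far as the arm can. A call with a gripper value outside its range is refused whole. The fingers move at their own pace and stop on an object; the grip force is fixed at half the most. Time passes only in rows, so rows that do not move let the fingers close. It gives the time, the measured TCP pose, the force and the opening at its end, in the units of the state.
- observe(): the state, without advancing time (a new reading comes with each control period).
- imaging.snapshot(name): name is "scene" or "side" or "wrist"; returns the picture (480x640x3 uint8, red, green, blue); there is no depth.
- imaging.camera_params(name): a dict with "vertical_fov" (degrees; the focal length in pixels is half the picture's height over the tangent of half this angle, whatever the lens; pixels are square), "cx", "cy" (the principal point, pixels), "R" (3x3) and "t" (3): a world point X has camera coordinates R X + t; the wrist camera has in their place "mount" (4x4, takes a point from camera to tool coordinates, whose origin is the TCP and whose axes are the tool frame's). Camera axes: x right, y down, z forward; pixel columns grow to the right and rows downward; lengths in mm; the calibration is good to about 2 mm. A picture is of the moment at which its call begins: read the wrist's pose just before it. camera_params takes no time and is no camera call.
- env.finish_job(): hands the job in, once; it reports no verdict.
Trained networks look in the newest picture that a camera, given by its name, has taken for a name from the list of things; names that differ only in an ending like _2 or _b are one class to them, and where a whole thing is asked for, a point or a joint stands for the part that bears it (a point fixed in the world has none). Each returns a list of dicts, best first, with "conf" (0 to 1); they miss things now and then, are a little off and sometimes report something else, mostly with a low value. They report only what shows in the picture. A call takes as long as a camera call. They do not tell look-alikes from the thing itself.
- silhouettes(thing, camera): "region" (480x640 bool, what is visible of it) and "pixel" ([column, row] in pixels, amid what is visible of it).
The state is a dict: "t": time; "joint_pos": joint angles; "joint_vel": joint speeds; "joint_torque": joint torques, N m; "ee_pos": TCP position; "eef_rot": TCP orientation; "force": force on the tool from outside, world axes, zero at the start; "wrist_torque": the same for the moment, N m; "grip_width": opening from 0.0 (shut) to 1.0 (fully open).
Only numpy, scipy, OpenCV 4.12 (cv2) and the standard library are available. Lean on these libraries where they do the work, as an engineer would, in place of code of your own. Each camera call takes 0.05 s, during which the arm holds its last target. There are 200 camera calls.

TASK

Make up the kit for the next weld in the grey tray: slip the steel ring over the upright post, stand the solid round slug in the round tin, stand the hollow square tube in the square bin, and lay the bar with two holes flat in the long shallow trough. The solid square block and the bar without holes look similar but are not part of the kit: leave them where they are on the mat.

Things in the scene. Friction and masses are not known exactly. Their poses are not given: they have to be found in the camera images.
- collar_mid (a point): Steel ring (pipe collar), outside diameter 60 mm, bore 38 mm, 20 mm high, bore axis upright (z). This point is its centre, on the bore axis and half-way up (10 mm above its underside). At the start it stands or lies on the flat black rubber mat (3 mm thick), clear of its neighbours. 
- slug_mid (a point): Solid round steel slug, diameter 36 mm, 40 mm high, standing on end. This point is its centre, 20 mm above its underside; z is its axis, up. At the start it stands or lies on the flat black rubber mat (3 mm thick), clear of its neighbours. 
- tube_mid (a point): Short piece of square steel tube, 40 x 40 mm outside, 40 mm high, walls 4 mm, standing on end so that one looks down into its 32 mm square hollow. This point is its centre, 20 mm above its underside; x and y are square to its sides, z up. At the start it stands or lies on the flat black rubber mat (3 mm thick), clear of its neighbours. 
- drilled_mid (a point): Flat steel bar with two round 14 mm through-holes, lying flat: 30 mm (its x) x 70 mm (its y) x 20 mm high; the holes lie 22 mm either side of the middle along y. This point is its centre, 10 mm above its underside. At the start it stands or lies on the flat black rubber mat (3 mm thick), clear of its neighbours. 
- block_mid (a point): LOOK-ALIKE, not part of the kit: solid square steel block 40 x 40 x 40 mm, same outside as the tube but closed on top. This point is its centre. It stays on the mat. 
- blank_mid (a point): LOOK-ALIKE, not part of the kit: flat steel bar without holes, 30 mm (x) x 70 mm (y) x 20 mm high, same outline as the drilled bar. This point is its centre. It stays on the mat. 
- post: Place for the ring: dark round base 62 mm across and 5 mm thick with an upright aluminium post of diameter 18 mm in its middle, post top 45 mm above the origin. The ring lies on the base, 5 mm above the origin, with the post through its bore. Fixed in the grey kit tray (210 x 250 mm, floor 4 mm, rim 14 mm), its place among the four changing. Origin: centre of underside, z up.
- tin: Place for the round slug: open round aluminium tin, outside diameter 66 mm, inside 60 mm, rim 20 mm above the origin, inner floor 4 mm above it. Fixed in the grey kit tray (210 x 250 mm, floor 4 mm, rim 14 mm), its place among the four changing. Origin: centre of underside, z up.
- bin: Place for the square tube: open square aluminium bin, outside 70 x 70 mm, inside 64 x 64 mm, rim 20 mm above the origin, inner floor 4 mm above it; x and y square to its sides. Fixed in the grey kit tray (210 x 250 mm, floor 4 mm, rim 14 mm), its place among the four changing. Origin: centre of underside, z up.
- trough: Place for the drilled bar: long shallow aluminium trough, outside 58 mm (x) x 98 mm (y), inside 52 x 92 mm, rim 12 mm above the origin, inner floor 4 mm above it. Fixed in the grey kit tray (210 x 250 mm, floor 4 mm, rim 14 mm), its place among the four changing. Origin: centre of underside, z up.
Things that resemble listed ones, but are neither listed nor needed, are in the scene too. What is shaped like the part that bears drilled_mid but red is not meant. What is shaped like the part that bears collar_mid but orange is not meant.

How it is judged:
By the outcome, as a careful person would: the job done as asked, in the order asked, and still so for the second after the job is handed in, with the robot touching nothing.
It also fails if it takes over 93 s, if anything falls off the work surface, if the arm or the gripper's body presses on something with over 40 N, if the wrist force passes 120 N, or if a joint passes its speed limit or range.

## Working session

There is one attempt and no reset: what is moved stays moved. The work goes in short steps, Python scripts to look and compute and a shell command to move; the robot and the scene stay as the last step left them, time stands still between calls to the robot, and variables do not carry over. Pictures are saved under pics/ and viewed, about 12 in all and at most 16, crops included, and the job is handed in when it is done.

```bash
ls; mkdir -p pics; python3 - <<'E'
from cell import observe, imaging
import cv2
print(observe())
for n in ("scene","side","wrist"):
    im=imaging.snapshot(n); cv2.imwrite(f"pics/{n}0.png",im[:,:,::-1])
    print(n,imaging.camera_params(n))
E
```

```text
pics
{'t': 0.0, 'joint_pos': array([-1.23321210e+00,  2.17761184e-01,  1.61489082e+00, -1.74486190e-05,
        1.31130388e+00, -1.12190326e-01]), 'joint_vel': array([-1.31978378e-05, -2.15186029e-04, -2.87216829e-05, -4.55762763e-04,
       -8.55718636e-04, -8.25655907e-04]), 'joint_torque': array([-5.23257550e-04, -3.96851599e+01, -3.03850400e+01, -2.37047507e-04,
        9.63294588e-03,  4.20711530e-06]), 'ee_pos': array([ 271.48176467, -562.07411383,  229.98653025]), 'eef_rot': array([ 0.59942425, -0.59839234,  0.37656699, -0.37525256]), 'force': array([-0.11003291, -0.3761733 ,  0.12064206]), 'wrist_torque': array([ 0.01218924, -0.02350493, -0.06975364]), 'grip_width': 0.9981982379967951}
scene {'vertical_fov': 47.74498180641989, 'cx': 332.0993656286527, 'cy': 240.7959465473392, 'R': array([[-0.73476241,  0.678319  , -0.00274558],
       [ 0.38133681,  0.40971392, -0.82868374],
       [-0.56098702, -0.60993265, -0.55971039]]), 't': array([ 404.72521477, -135.42393193, 1523.95735377])}
side {'vertical_fov': 55.598588265322164, 'cx': 322.34904299658035, 'cy': 249.66712654324394, 'R': array([[-0.98776847, -0.15548657,  0.01172042],
       [-0.12976403,  0.778025  , -0.61468561],
       [ 0.08645657, -0.60868795, -0.78868513]]), 't': array([498.50981603, 110.73309608, 766.20685157])}
wrist {'vertical_fov': 70.40884628240518, 'cx': 321.90926256067394, 'cy': 239.25741247863448, 'mount': array([[ 9.99999759e-01,  6.26512859e-04, -2.98861378e-04,
         1.04137660e+00],
       [ 4.72707329e-04, -2.99357550e-01,  9.54140888e-01,
        -1.43403022e+02],
       [ 5.08315125e-04, -9.54140799e-01, -2.99357774e-01,
         7.64426893e+01],
       [ 0.00000000e+00,  0.00000000e+00,  0.00000000e+00,
         1.00000000e+00]])}
```

View pictures.

View pics/scene0.png

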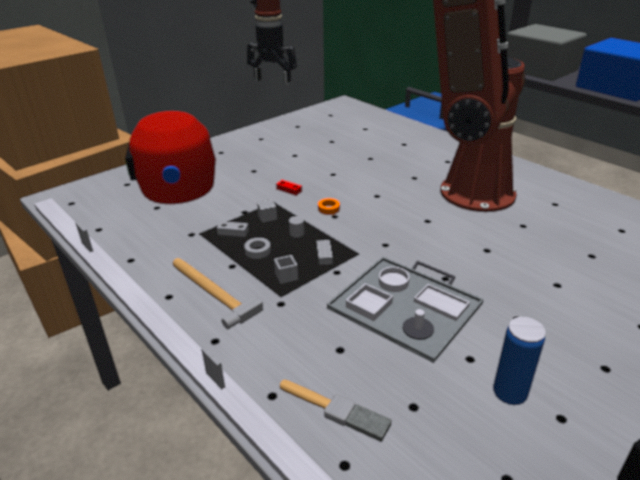

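View pics/side0.png

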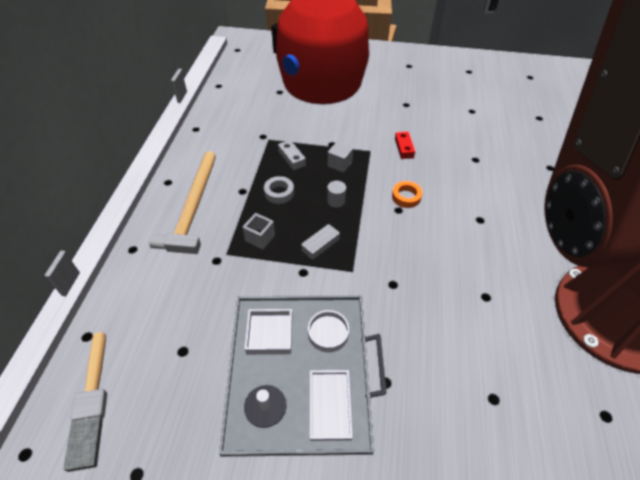

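```bash
cat > h.py <<'E'
import numpy as np, cv2
from scipy.optimize import minimize
from scipy.spatial.transform import Rotation as Rot
from cell import observe, imaging, silhouettes
def cam(name, st=None):
    p=imaging.camera_params(name); f=240/np.tan(np.radians(p["vertical_fov"])/2)
    if "mount" in p:
        st=st or observe(); q=st["eef_rot"]; T=np.eye(4)
        T[:3,:3]=Rot.from_quat([q[1],q[2],q[3],q[0]]).as_matrix(); T[:3,3]=st["ee_pos"]
        M=np.linalg.inv(T@p["mount"]); R,t=M[:3,:3],M[:3,3]
    else: R,t=p["R"],p["t"]
    return f,p["cx"],p["cy"],R,t
def proj(c,X):
    f,cx,cy,R,t=c; Y=np.atleast_2d(X)@R.T+t
    return np.c_[cx+f*Y[:,0]/Y[:,2], cy+f*Y[:,1]/Y[:,2]]
def ray(c,px,z):
    f,cx,cy,R,t=c; d=R.T@np.array([(px[0]-cx)/f,(px[1]-cy)/f,1]); o=-R.T@t
    return o+d*(z-o[2])/d[2]
def prism(w,l,h):
    if l is None:
        a=np.linspace(0,2*np.pi,40,endpoint=False); b=np.c_[np.cos(a),np.sin(a)]*w/2
    else: b=np.array([[1,1],[-1,1],[-1,-1],[1,-1]])*[w/2,l/2]
    return np.vstack([np.c_[b,0*b[:,0]],np.c_[b,0*b[:,0]+h]])
SH=dict(collar_mid=(60,None,20),slug_mid=(36,None,40),tube_mid=(40,40,40),drilled_mid=(30,70,20),block_mid=(40,40,40),
 blank_mid=(30,70,20),post=(62,None,5),tin=(66,None,20),bin=(70,70,20),trough=(58,98,12))
def fit(thing, views, z0, x0):
    """views: list of (cam, mask); returns x,y,yaw,1-IoU, underside at z0"""
    P=prism(*SH[thing]); S=4
    ms=[]
    for c,m in views:
        ys,xs=np.where(m); o=np.array([xs.min()-15,ys.min()-15]); sz=np.array([xs.max()-o[0]+15,ys.max()-o[1]+15])
        m2=np.zeros((sz[1],sz[0]),np.uint8); m2[ys-o[1],xs-o[0]]=1
        if m2.sum()>0:
            cs,_=cv2.findContours(m2,cv2.RETR_EXTERNAL,cv2.CHAIN_APPROX_NONE); cv2.drawContours(m2,cs,-1,1,-1)
        ms.append((c,cv2.resize(m2,None,fx=S,fy=S,interpolation=cv2.INTER_LINEAR),o))
    def cost(v):
        r=Rot.from_euler("z",v[2]).as_matrix(); X=P@r.T+[v[0],v[1],z0]; e=0
        for c,m,o in ms:
            uv=(proj(c,X)-o+.5)*S; k=np.zeros_like(m)
            cv2.fillConvexPoly(k,cv2.convexHull(np.int32(np.round(uv*16))),1,shift=4)
            e+=1-(k&m).sum()/max((k|m).sum(),1)
        return e/len(ms)
    best=None
    for y in ([0] if SH[thing][1] is None else [0,.4,.8,1.2,1.57,1.97,2.4,2.8] if SH[thing][0]!=SH[thing][1] else [0,.4,.8,1.2]):
        s=np.array([[0,0,0],[8,0,0],[0,8,0],[0,0,.3]])+[*x0[:2],y]
        r=minimize(cost,s[0],method="Nelder-Mead",options=dict(initial_simplex=s,maxiter=200,xatol=.05,fatol=1e-4))
        if best is None or r.fun<best.fun: best=r
    return *best.x,best.fun
E
python3 - <<'E'
from h import *
D={}
for c in("side","scene"):
    imaging.snapshot(c); C=cam(c)
    for n in SH:
        z=3 if n.endswith("mid") else 4
        for d in silhouettes(n,c):
            if d["conf"]<.2: continue
            p=ray(C,d["pixel"],z+SH[n][2]/2)
            print(c,n,round(d["conf"],2),np.round(d["pixel"]),d["region"].sum(),np.round(p[:2]))
            if d["region"].sum()<40: continue
            D.setdefault(n,[]).append((c,C,d["region"],p))
for n,L in D.items():
    z=3 if n.endswith("mid") else 4
    A=[l for l in L if l[0]=="side"]; B=[l for l in L if l[0]=="scene"]
    for a in A:
        bs=[b for b in B if np.hypot(*(b[3]-a[3])[:2])<25]
        v=[a]+bs[:1]
        print(n,len(v),np.round(fit(n,[(x[1],x[2]) for x in v],z,a[3]),3),[np.round(fit(n,[(x[1],x[2])],z,a[3]),2).tolist() for x in v])
E
```

```text
side collar_mid 0.75 [408. 191.] 595 [ 364. -224.]
side collar_mid 0.69 [279. 188.] 641 [ 624. -189.]
side slug_mid 0.76 [337. 194.] 436 [ 504. -181.]
side tube_mid 0.97 [258. 231.] 769 [635. -63.]
side drilled_mid 0.82 [405. 142.] 441 [ 377. -381.]
side drilled_mid 0.75 [292. 156.] 500 [ 618. -291.]
side block_mid 0.75 [267. 333.] 1969 [571. 138.]
side block_mid 0.59 [339. 156.] 612 [ 514. -294.]
side block_mid 0.32 [331. 406.] 2820 [455. 236.]
side blank_mid 0.94 [319. 239.] 716 [523. -71.]
side post 0.78 [263. 404.] 1494 [554. 244.]
side post 0.3 [328. 331.] 1384 [478. 111.]
side tin 0.87 [328. 330.] 1396 [477. 113.]
side tin 0.21 [270. 330.] 2035 [569. 129.]
side bin 0.85 [268. 332.] 2064 [571. 133.]
side trough 0.78 [330. 406.] 2915 [458. 231.]
scene collar_mid 0.82 [330. 208.] 316 [ 372. -202.]
scene collar_mid 0.69 [261. 246.] 455 [ 613. -182.]
scene collar_mid 0.61 [231. 229.] 339 [ 621. -294.]
scene slug_mid 0.76 [293. 225.] 301 [ 508. -189.]
scene tube_mid 0.67 [284. 268.] 531 [633. -67.]
scene drilled_mid 0.97 [232. 231.] 355 [ 624. -285.]
scene drilled_mid 0.82 [289. 189.
[... 1449 characters left out ...]
-0.6, 0.05], [516.56, -64.84, -0.64, 0.07]]
post 2 [ 5.50227e+02  2.44836e+02 -3.20000e-02  1.08000e-01] [[551.18, 244.42, 0.22, 0.03], [548.46, 245.08, 0.13, 0.14]]
post 1 [4.77646e+02 1.13937e+02 1.48000e-01 1.89000e-01] [[477.65, 113.94, 0.15, 0.19]]
tin 2 [4.76905e+02 1.14703e+02 5.15000e-01 7.90000e-02] [[477.61, 113.66, 0.25, 0.05], [475.11, 116.02, -0.02, 0.07]]
tin 1 [ 5.68835e+02  1.31650e+02 -1.50000e-02  2.67000e-01] [[568.84, 131.65, -0.02, 0.27]]
bin 2 [5.69789e+02 1.30871e+02 1.74600e+00 5.10000e-02] [[570.66, 130.03, 0.18, 0.03], [568.83, 131.69, 1.72, 0.04]]
trough 2 [4.57544e+02 2.29743e+02 3.31300e+00 5.80000e-02] [[458.24, 228.25, 0.17, 0.02], [455.77, 230.98, 0.16, 0.05]]
```

```bash
cat > plan.py <<'E'
import sys; from h import *
# plan.py x y z yawdeg(jaw dir, mod 180) [n]: total turn about tool y (deg), per-row shift for n rows turning evenly
def plan(x,y,z,yaw,n=None):
    st=observe(); q=st["eef_rot"]; R=Rot.from_quat([q[1],q[2],q[3],q[0]]); M=R.as_matrix(); p=st["ee_pos"]
    cur=np.degrees(np.arctan2(M[1,0],M[0,0])); d=-(yaw-cur); j6=np.degrees(st["joint_pos"][5])
    tilt=np.degrees(np.arccos(-M[2,1]))
    D=np.array([x,y,z])-p
    print("t %.2f pos %s jawyaw %.1f tilt %.2f j1 %.1f j6 %.1f grip %.3f F %s"%(st["t"],np.round(p,1),cur,tilt,np.degrees(st["joint_pos"][0]),j6,st["grip_width"],np.round(st["force"],1)))
    for dd in sorted([(d+90)%180-90,(d+90)%180-90-180,(d+90)%180-90+180],key=abs)[:2]:
        k=n or max(1,int(np.ceil(max(abs(dd)/8.3,np.linalg.norm(D)/45))))
        # level correction: target tool y = -z exactly with given yaw, expressed in the tool frame
        rows=[np.round(Rot.from_euler("y",dd*i/k,degrees=True).inv().apply(M.T@(D/k)),1).tolist() for i in range(k)]
        print(f"turn {dd:.1f} k={k} per row {dd/k:.2f}:",rows)
if __name__=="__main__":
    a=[float(v) for v in sys.argv[1:]]; plan(*a[:4],int(a[4]) if len(a)>4 else None)
E
python3 plan.py 622 -184.5 200 60; python3 - <<'E'
import cv2
im=cv2.imread("pics/side0.png")[125:285,210:440]
cv2.imwrite("pics/crop1.png",cv2.resize(im,None,fx=3,fy=3,interpolation=cv2.INTER_CUBIC))
E
```

```text
t 1.25 pos [ 271.8 -562.8  231.3] jawyaw -64.2 tilt 0.00 j1 -70.7 j6 -6.4 grip 1.000 F [0.8 0.  0.3]
turn 55.8 k=12 per row 4.65: [[-15.7, 2.6, 40.0], [-18.9, 2.6, 38.6], [-22.0, 2.6, 36.9], [-24.9, 2.6, 35.0], [-27.6, 2.6, 32.9], [-30.2, 2.6, 30.6], [-32.6, 2.6, 28.0], [-34.7, 2.6, 25.3], [-36.7, 2.6, 22.4], [-38.4, 2.6, 19.3], [-39.8, 2.6, 16.2], [-41.0, 2.6, 12.9]]
turn -124.2 k=15 per row -8.28: [[-12.6, 2.1, 32.0], [-7.8, 2.1, 33.5], [-2.9, 2.1, 34.2], [2.0, 2.1, 34.3], [7.0, 2.1, 33.7], [11.7, 2.1, 32.3], [16.3, 2.1, 30.3], [20.5, 2.1, 27.6], [24.2, 2.1, 24.4], [27.5, 2.1, 20.6], [30.2, 2.1, 16.5], [32.2, 2.1, 11.9], [33.6, 2.1, 7.2], [34.3, 2.1, 2.3], [34.3, 2.1, -2.7]]
```

View pics/crop1.png

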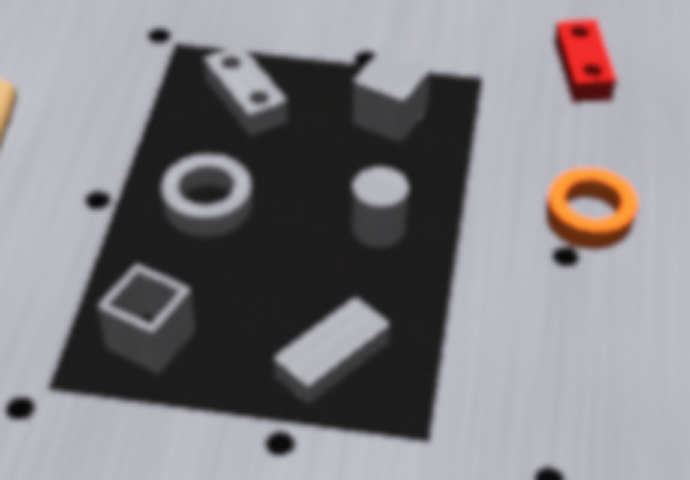

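```bash
python3 - <<'E'
from h import *
C=cam("side"); print(ray(C,(322,100),0),ray(C,(278,60),0),ray(C,(368,60),0))
E
python3 plan.py 420 -300 225 -80 8
```

```text
[ 588.11212674 -524.40260467    0.        ] [ 736.20601951 -688.32065787    0.        ] [ 492.54687314 -731.87602776    0.        ]
t 1.25 pos [ 271.8 -562.8  231.3] jawyaw -64.2 tilt 0.00 j1 -70.7 j6 -6.4 grip 1.000 F [0.8 0.  0.3]
turn 15.8 k=8 per row 1.97: [[-21.5, 0.8, 31.0], [-22.6, 0.8, 30.2], [-23.6, 0.8, 29.4], [-24.6, 0.8, 28.6], [-25.6, 0.8, 27.7], [-26.5, 0.8, 26.8], [-27.4, 0.8, 25.9], [-28.3, 0.8, 24.9]]
turn -164.2 k=8 per row -20.53: [[-21.5, 0.8, 31.0], [-9.3, 0.8, 36.6], [4.1, 0.8, 37.5], [17.0, 0.8, 33.7], [27.7, 0.8, 25.6], [34.9, 0.8, 14.2], [37.7, 0.8, 1.1], [35.7, 0.8, -12.2]]
```

```bash
python3 -m crank '[[[-21.5,1,31,0,2,0,1],[-22.6,1,30,0,2,0,1],[-23.6,1,29.4,0,2,0,1],[-24.6,1,28.6,0,2,0,1],[-25.6,1,27.7,0,2,0,1],[-26.5,1,26.8,0,2,0,1],[-27.4,1,25.9,0,2,0,1],[-28.3,1,24.9,0,2,0,1]]]'; python3 plan.py 622.3 -184.3 130 -80 6
```

```text
t: 2.05
ee_pos: [420.8, -299.1, 223.5]
eef_rot: [0.54, -0.54, 0.456, -0.456]
force: [0.4, -0.6, 0.0]
grip_width: 1.003
t 2.05 pos [ 420.8 -299.1  223.5] jawyaw -80.3 tilt 0.04 j1 -43.2 j6 37.1 grip 1.003 F [ 0.4 -0.6  0. ]
turn -0.3 k=6 per row -0.05: [[-13.2, 15.6, 36.3], [-13.2, 15.6, 36.3], [-13.2, 15.6, 36.3], [-13.1, 15.6, 36.3], [-13.1, 15.6, 36.4], [-13.1, 15.6, 36.4]]
turn 179.7 k=6 per row 29.95: [[-13.2, 15.6, 36.3], [-29.6, 15.6, 24.9], [-38.0, 15.6, 6.8], [-36.3, 15.6, -13.1], [-24.9, 15.6, -29.5], [-6.9, 15.6, -38.0]]
```

```bash
python3 -m crank '[[[-13.2,15.6,36.3,0,0,0,1],[-13.2,15.6,36.3,0,0,0,1],[-13.2,15.6,36.3,0,0,0,1],[-13.1,15.6,36.3,0,0,0,1],[-13.1,15.6,36.4,0,0,0,1],[-13.1,15.6,36.4,0,0,0,1],[0,0,0,0,0,0,1]]]'; cat > wr.py <<'E'
import sys; from h import *
st=observe(); im=imaging.snapshot("wrist"); C=cam("wrist",st)
if sys.argv[1]!="-": cv2.imwrite("pics/"+sys.argv[1],im[:,:,::-1])
for n in sys.argv[2:]:
    z=3 if n.endswith("mid") else 4
    for d in silhouettes(n,"wrist"):
        m=d["region"]
        if d["conf"]<.3 or m.sum()<100: continue
        p=ray(C,d["pixel"],z+SH[n][2]/2); ys,xs=np.where(m)
        edge=xs.min()<2 or ys.min()<2 or xs.max()>637 or ys.max()>477
        print(n,round(d["conf"],2),np.round(d["pixel"]),"EDGE" if edge else "",np.round(fit(n,[(C,m)],z,p),3))
E
python3 wr.py w1.png collar_mid slug_mid tube_mid drilled_mid; python3 plan.py 622.3 -184.3 0 -80 4
```

```text
t: 2.75
ee_pos: [623.2, -182.2, 126.3]
eef_rot: [0.542, -0.542, 0.456, -0.453]
force: [-0.8, -0.3, 0.2]
grip_width: 0.998
collar_mid 0.72 [331. 254.]  [ 6.23374e+02 -1.85164e+02 -1.00000e-02  5.20000e-02]
collar_mid 0.65 [153. 204.]  [ 6.30526e+02 -5.79120e+01  3.04000e-01  1.63000e-01]
slug_mid 0.63 [299. 366.]  [ 5.05458e+02 -1.82468e+02  6.90000e-02  4.60000e-02]
tube_mid 0.58 [151. 202.]  [ 6.3420e+02 -6.3775e+01 -3.7300e-01  1.7000e-02]
drilled_mid 0.7 [300. 365.]  [ 4.86683e+02 -1.84749e+02  1.66200e+00  3.02000e-01]
drilled_mid 0.59 [462. 260.]  [ 6.19306e+02 -2.95825e+02  6.76000e-01  1.90000e-02]
drilled_mid 0.56 [491. 473.] EDGE [ 402.754 -358.036    0.665    0.856]
t 3.00 pos [ 621.3 -186.6  130.6] jawyaw -80.3 tilt 0.06 j1 -22.9 j6 57.4 grip 1.002 F [-0.4  0.1  0.1]
turn -0.3 k=4 per row -0.07: [[-0.5, 32.7, 0.3], [-0.5, 32.7, 0.3], [-0.5, 32.7, 0.3], [-0.5, 32.7, 0.3]]
turn 179.7 k=4 per row 44.93: [[-0.5, 32.7, 0.3], [-0.6, 32.7, -0.2], [-0.3, 32.7, -0.5], [0.2, 32.7, -0.6]]
```

View pics/w1.png

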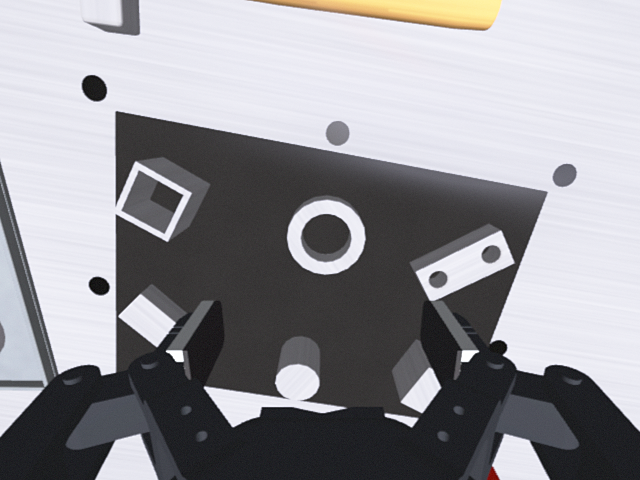

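```bash
python3 -m crank '[[[-1.5,33,1,0,0,0,1],[0,33,0,0,0,0,1],[0,33,0,0,0,0,1],[0,15,0,0,0,0,1],[0,10,0,0,0,0,1],[0,0,0,0,0,0,1]]]'; python3 plan.py 622.7 -184.7 0 -80 1
```

```text
t: 3.6
ee_pos: [621.7, -184.3, 5.4]
eef_rot: [-0.54, 0.541, -0.456, 0.455]
force: [-0.5, -0.1, 0.7]
grip_width: 0.998
t 3.60 pos [ 621.7 -184.3    5.4] jawyaw -80.3 tilt 0.06 j1 -22.7 j6 57.6 grip 0.998 F [-0.5 -0.1  0.7]
turn -0.3 k=1 per row -0.27: [[0.5, 5.4, 0.9]]
turn 179.7 k=1 per row 179.73: [[0.5, 5.4, 0.9]]
```

```bash
python3 -m crank '[[[0,4.5,0.5,0,0,0,1],[0,0,0,0,0,0,0],[0,0,0,0,0,0,0],[0,0,0,0,0,0,0],[0,0,0,0,0,0,0],[0,0,0,0,0,0,0],[0,0,0,0,0,0,0]]]';  python3 -m crank '[[[0,-25,0,0,0,0,0],[0,-40,0,0,0,0,0],[0,-40,0,0,0,0,0],[0,0,0,0,0,0,0]]]'; python3 plan.py 550.5 244.7 110 -80; python3 wr.py w2.png collar_mid post tin
```

```text
t: 4.3
ee_pos: [624.4, -184.5, 3.0]
eef_rot: [0.541, -0.54, 0.454, -0.457]
force: [0.2, 0.3, 7.4]
grip_width: 0.667
t: 4.7
ee_pos: [627.3, -185.5, 112.9]
eef_rot: [0.542, -0.539, 0.451, -0.46]
force: [2.1, -1.4, -1.6]
grip_width: 0.664
t 4.70 pos [ 627.3 -185.5  112.9] jawyaw -80.2 tilt 0.70 j1 -22.6 j6 57.6 grip 0.664 F [ 2.1 -1.4 -1.6]
turn -0.2 k=10 per row -0.02: [[-43.7, 0.0, -0.3], [-43.7, 0.0, -0.2], [-43.7, 0.0, -0.2], [-43.7, 0.0, -0.2], [-43.7, 0.0, -0.2], [-43.7, 0.0, -0.2], [-43.7, 0.0, -0.2], [-43.7, 0.0, -0.1], [-43.7, 0.0, -0.1], [-43.7, 0.0, -0.1]]
turn 179.8 k=22 per row 8.17: [[-19.9, 0.0, -0.1], [-19.6, 0.0, -2.9], [-19.0, 0.0, -5.7], [-18.0, 0.0, -8.4], [-16.7, 0.0, -10.8], [-14.9, 0.0, -13.1], [-12.9, 0.0, -15.1], [-10.7, 0.0, -16.8], [-8.2, 0.0, -18.1], [-5.5, 0.0, -19.1], [-2.7, 0.0, -19.7], [0.1, 0.0, -19.9], [2.9, 0.0, -19.7], [5.7, 0.0, -19.0], [8.3, 0.0, -18.0], [10.8, 0.0, -16.7], [13.1, 0.0, -15.0], [15.1, 0.0, -13.0], [16.7, 0.0, -10.7], [18.1, 0.0, -8.2], [19.1, 0.0, -5.6], [19.7, 0.0, -2.8]]
collar_mid 0.59 [315. 342.]  [ 590.995 -192.295   -1.       0.673]
post 0.45 [320. 342.]  [ 590.324 -192.886   -1.31     0.711]
```

View pics/w2.png

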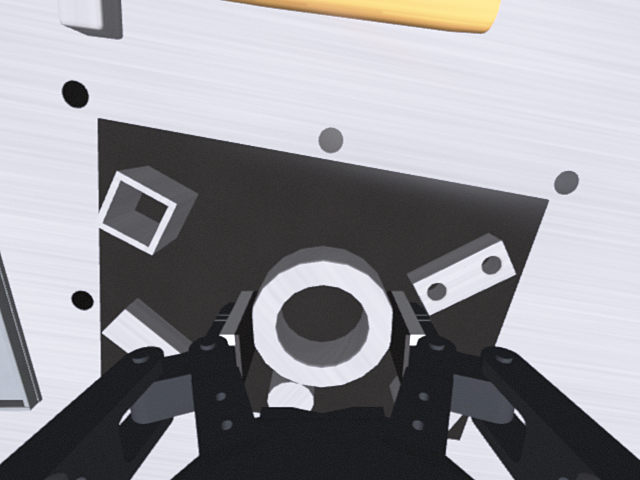

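```bash
python3 -m crank '[[[-40,0,0,0,0,0,0],[-44,0,0,0,0,0,0],[-44,0,0,0,0,0,0],[-44,0,0,0,0,0,0],[-44,0,0,0,0,0,0],[-44,0,0,0,0,0,0],[-44,0,0,0,0,0,0],[-44,0,0,0,0,0,0]]]'; python3 -m crank '[[[-44,0,0,0,0,0,0],[-44,0,-1,0,0,0,0],[0,0,0,0,0,0,0],[0,0,0,0,0,0,0]]]';  python3 wr.py - post tin bin trough; python3 plan.py 550.3 244.7 8 -80 4
```

```text
t: 5.7
ee_pos: [560.8, 160.3, 103.0]
eef_rot: [-0.539, 0.542, -0.457, 0.454]
force: [1.2, 0.5, -2.5]
grip_width: 0.664
t: 6.1
ee_pos: [545.4, 246.0, 103.3]
eef_rot: [-0.54, 0.543, -0.456, 0.454]
force: [0.6, -0.9, -2.5]
grip_width: 0.668
post 0.65 [324. 225.]  [5.50883e+02 2.44206e+02 4.56000e-01 2.59000e-01]
tin 0.71 [472. 331.]  [513.014 120.855   0.888   0.519]
bin 0.6 [492. 236.]  [5.70804e+02 1.29314e+02 1.62000e-01 2.30000e-02]
trough 0.59 [325. 326.]  [515.667 239.899   1.739   0.543]
t 6.35 pos [547.8 244.1 105.5] jawyaw -80.3 tilt 0.08 j1 17.3 j6 97.7 grip 0.667 F [-0.6  0.4 -2.8]
turn -0.3 k=4 per row -0.09: [[-0.0, 24.4, 0.7], [-0.0, 24.4, 0.7], [-0.0, 24.4, 0.7], [-0.0, 24.4, 0.7]]
turn 179.7 k=4 per row 44.91: [[-0.0, 24.4, 0.7], [-0.5, 24.4, 0.4], [-0.7, 24.4, -0.0], [-0.4, 24.4, -0.5]]
```

```bash
python3 -m crank '[[[0,25,2.5,0,0,0,0],[0,25,0,0,0,0,0],[0,25,0,0,0,0,0],[0,15,0,0,0,0,0],[0,4,0,0,0,0,0],[0,0,0,0,0,0,0]]]'
```

```text
t: 6.95
ee_pos: [550.3, 245.5, 11.8]
eef_rot: [-0.54, 0.541, -0.456, 0.456]
force: [-0.9, 1.0, -2.0]
grip_width: 0.669
```

```bash
python3 -m crank '[[[0,2,0,0,0,0,0],[0,0,0,0,0,0,0],[0,0,0,0,0,0,0.9],[0,0,0,0,0,0,0.9],[0,0,0,0,0,0,0.9],[0,0,0,0,0,0,0.9]]]';  python3 -m crank '[[[0,-30,0,0,0,0,0.9],[0,-45,0,0,0,0,0.9],[0,-25,0,0,0,0,0.9],[0,0,0,0,0,0,0.9]]]'; python3 wr.py w3.png; python3 plan.py 505 -182 110 10; python3 plan.py 505 -182 110 -80
```

```text
t: 7.55
ee_pos: [550.9, 246.2, 10.9]
eef_rot: [0.541, -0.54, 0.455, -0.456]
force: [-0.1, 0.7, -0.4]
grip_width: 0.897
t: 7.95
ee_pos: [554.6, 247.4, 116.2]
eef_rot: [0.544, -0.537, 0.453, -0.458]
force: [1.1, -0.7, 0.2]
grip_width: 0.901
t 8.00 pos [552.6 246.8 113.4] jawyaw -80.2 tilt 0.36 j1 17.4 j6 97.6 grip 0.901 F [-0.6 -0.8 -0.5]
turn 89.8 k=11 per row 8.16: [[37.7, 0.2, -10.9], [38.8, 0.2, -5.4], [39.2, 0.2, 0.1], [38.8, 0.2, 5.7], [37.6, 0.2, 11.2], [35.6, 0.2, 16.4], [32.9, 0.2, 21.3], [29.6, 0.2, 25.7], [25.6, 0.2, 29.7], [21.2, 0.2, 33.0], [16.3, 0.2, 35.7]]
turn -90.2 k=11 per row -8.20: [[37.7, 0.2, -10.9], [35.7, 0.2, -16.2], [33.1, 0.2, -21.1], [29.7, 0.2, -25.6], [25.8, 0.2, -29.6], [21.3, 0.2, -32.9], [16.4, 0.2, -35.6], [11.1, 0.2, -37.6], [5.6, 0.2, -38.8], [0.0, 0.2, -39.2], [-5.6, 0.2, -38.8]]
t 8.00 pos [552.6 246.8 113.4] jawyaw -80.2 tilt 0.36 j1 17.4 j6 97.6 grip 0.901 F [-0.6 -0.8 -0.5]
turn -0.2 k=10 per row -0.02: [[41.4, 0.2, -12.0], [41.4, 0.2, -12.0], [41.4, 0.2, -12.0], [41.4, 0.2, -12.0], [41.4, 0.2, -12.0], [41.4, 0.2, -12.1], [41.4, 0.2, -12.1], [41.4, 0.2, -12.1], [41.4, 0.2, -12.1], [41.4, 0.2, -12.1]]
turn 179.8 k=22 per row 8.17: [[18.8, 0.1, -5.4], [19.4, 0.1, -2.7], [19.6, 0.1, 0.1], [19.4, 0.1, 2.9], [18.8, 0.1, 5.6], [17.8, 0.1, 8.2], [16.5, 0.1, 10.7], [14.8, 0.1, 12.9], [12.8, 0.1, 14.9], [10.6, 0.1, 16.5], [8.1, 0.1, 17.9], [5.5, 0.1, 18.8], [2.7, 0.1, 19.4], [-0.0, 0.1, 19.6], [-2.8, 0.1, 19.4], [-5.6, 0.1, 18.8], [-8.2, 0.1, 17.8], [-10.6, 0.1, 16.5], [-12.9, 0.1, 14.8], [-14.8, 0.1, 12.8], [-16.5, 0.1, 10.6], [-17.8, 0.1, 8.1]]
```

View pics/w3.png

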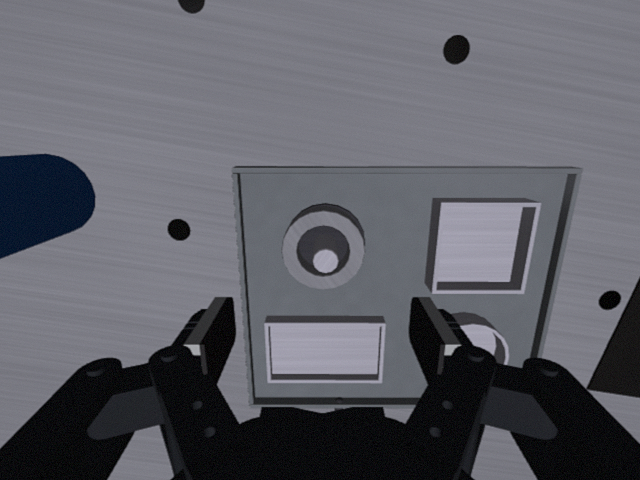

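```bash
python3 -m crank '[[[41,0,-12,0,0,0,0.9],[42,0,-12,0,0,0,0.9],[42,0,-12,0,0,0,0.9],[42,0,-12,0,0,0,0.9],[42,0,-12,0,0,0,0.9],[42,0,-12,0,0,0,0.9],[42,0,-12,0,0,0,0.9],[42,0,-12,0,0,0,0.9]]]'; python3 -m crank '[[[42,0,-12,0,0,0,0.9],[36,0,-13,0,0,0,0.9],[0,0,0,0,0,0,0.9],[0,0,0,0,0,0,0.9]]]';  python3 wr.py - slug_mid tube_mid drilled_mid blank_mid; python3 plan.py 505.2 -182.3 22 -80 3
```

```text
t: 8.8
ee_pos: [510.7, -101.6, 108.4]
eef_rot: [-0.54, 0.541, -0.457, 0.455]
force: [1.3, -0.8, 0.1]
grip_width: 0.901
t: 9.2
ee_pos: [499.8, -181.6, 108.6]
eef_rot: [-0.54, 0.54, -0.457, 0.455]
force: [-0.3, 0.1, -0.2]
grip_width: 0.899
slug_mid 0.65 [325. 239.]  [ 5.06309e+02 -1.82899e+02  3.00000e-02  5.00000e-02]
tube_mid 0.88 [174.  17.] EDGE [ 6.34894e+02 -6.36700e+01 -3.71000e-01  4.81000e-01]
drilled_mid 0.89 [531.  94.]  [ 6.19793e+02 -2.95849e+02  3.81800e+00  2.30000e-02]
blank_mid 0.6 [159. 184.]  [ 5.19036e+02 -6.58060e+01  2.50000e+00  3.80000e-02]
t 9.45 pos [ 501.1 -180.   109.7] jawyaw -80.1 tilt 0.06 j1 -27.3 j6 52.8 grip 0.898 F [ 0.1 -0.3  0.4]
turn -0.1 k=3 per row -0.04: [[1.0, 29.2, 1.2], [1.0, 29.2, 1.2], [1.0, 29.2, 1.2]]
turn 179.9 k=3 per row 59.96: [[1.0, 29.2, 1.2], [-0.6, 29.2, 1.5], [-1.6, 29.2, 0.2]]
```

```bash
python3 -m crank '[[[2.5,30,4.8,0,0,0,0.9],[0,33,0,0,0,0,0.9],[0,24,0,0,0,0,0.9],[0,0,0,0,0,0,0.9]]]'; python3 plan.py 505.7 -182.6 22 -80 1
```

```text
t: 9.85
ee_pos: [503.0, -180.3, 19.4]
eef_rot: [-0.54, 0.542, -0.458, 0.452]
force: [-0.9, 0.5, 0.3]
grip_width: 0.901
t 9.85 pos [ 503.  -180.3   19.4] jawyaw -80.1 tilt 0.51 j1 -27.2 j6 52.9 grip 0.901 F [-0.9  0.5  0.3]
turn -0.1 k=1 per row -0.13: [[2.7, -2.6, 2.2]]
turn 179.9 k=1 per row 179.87: [[2.7, -2.6, 2.2]]
```

```bash
python3 -m crank '[[[1,-1,1,0,0,0,0.9],[0,0,0,0,0,0,0.9],[0,0,0,0,0,0,0.9]]]'; python3 -m crank '[[[0,0,0,0,0,0,0],[0,0,0,0,0,0,0],[0,0,0,0,0,0,0],[0,0,0,0,0,0,0],[0,0,0,0,0,0,0],[0,0,0,0,0,0,0],[0,0,0,0,0,0,0]]]'; python3 -m crank '[[[0,-25,0,0,0,0,0],[0,-40,0,0,0,0,0],[0,-30,0,0,0,0,0],[0,0,0,0,0,0,0],[0,0,0,0,0,0,0]]]'; python3 wr.py w4.png; python3 plan.py 477 114.5 112 -80
```

```text
t: 10.15
ee_pos: [509.3, -184.7, 26.3]
eef_rot: [0.541, -0.541, 0.454, -0.457]
force: [0.6, 0.6, -0.5]
grip_width: 0.902
t: 10.85
ee_pos: [508.0, -184.0, 25.1]
eef_rot: [0.541, -0.541, 0.456, -0.456]
force: [-1.8, 1.6, 6.3]
grip_width: 0.398
t: 11.35
ee_pos: [507.1, -183.9, 118.6]
eef_rot: [-0.541, 0.541, -0.456, 0.456]
force: [-0.3, 1.0, -3.3]
grip_width: 0.4
t 11.40 pos [ 505.9 -183.3  117.1] jawyaw -80.2 tilt 0.21 j1 -27.4 j6 52.9 grip 0.396 F [-0.9 -0.4 -3.6]
turn -0.2 k=7 per row -0.03: [[-42.6, 0.8, 3.2], [-42.6, 0.8, 3.2], [-42.6, 0.8, 3.2], [-42.6, 0.8, 3.2], [-42.6, 0.8, 3.3], [-42.6, 0.8, 3.3], [-42.6, 0.8, 3.3]]
turn 179.8 k=22 per row 8.17: [[-13.6, 0.3, 1.0], [-13.6, 0.3, -0.9], [-13.3, 0.3, -2.9], [-12.8, 0.3, -4.7], [-12.0, 0.3, -6.5], [-10.9, 0.3, -8.1], [-9.6, 0.3, -9.6], [-8.2, 0.3, -10.9], [-6.6, 0.3, -11.9], [-4.8, 0.3, -12.7], [-2.9, 0.3, -13.3], [-1.0, 0.3, -13.6], [0.9, 0.3, -13.6], [2.8, 0.3, -13.3], [4.7, 0.3, -12.8], [6.5, 0.3, -12.0], [8.1, 0.3, -10.9], [9.6, 0.3, -9.7], [10.8, 0.3, -8.2], [11.9, 0.3, -6.6], [12.7, 0.3, -4.8], [13.3, 0.3, -3.0]]
```

View pics/w4.png

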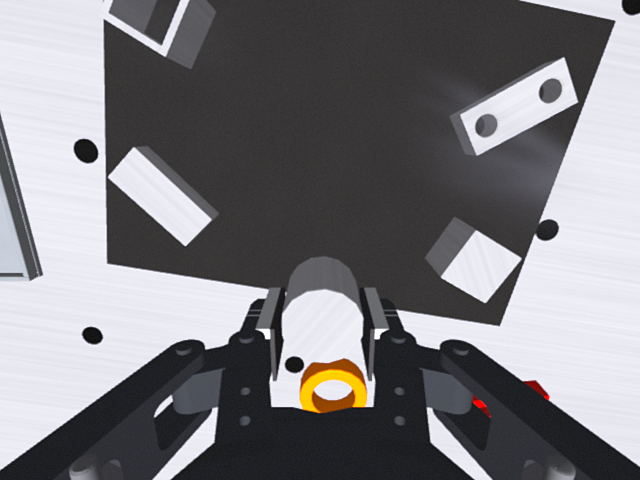

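```bash
python3 -m crank '[[[-30,0,3,0,0,0,0],[-43,0,3,0,0,0,0],[-43,0,3,0,0,0,0],[-43,0,3,0,0,0,0],[-43,0,3,0,0,0,0],[-43,0,3,0,0,0,0],[-33,0,3,0,0,0,0],[-20,0,2,0,0,0,0]]]'; python3 -m crank '[[[0,0,0,0,0,0,0],[0,0,0,0,0,0,0],[0,0,0,0,0,0,0]]]';  python3 wr.py - tin trough; python3 plan.py 476.9 114.5 35 -80 3
```

```text
t: 12.2
ee_pos: [476.3, 115.7, 115.9]
eef_rot: [-0.54, 0.543, -0.457, 0.453]
force: [0.3, -0.6, -3.8]
grip_width: 0.397
t: 12.5
ee_pos: [478.6, 112.6, 117.7]
eef_rot: [-0.54, 0.541, -0.456, 0.455]
force: [0.6, 0.2, -3.2]
grip_width: 0.395
tin 0.94 [317. 232.]  [4.77882e+02 1.14031e+02 2.46000e-01 2.07000e-01]
trough 0.68 [168. 235.]  [4.58396e+02 2.28718e+02 1.71000e-01 1.40000e-02]
t 12.65 pos [479.5 112.6 118.8] jawyaw -80.3 tilt 0.05 j1 5.1 j6 85.4 grip 0.394 F [ 0.   0.2 -3.3]
turn -0.3 k=3 per row -0.11: [[-0.8, 27.9, -0.7], [-0.8, 27.9, -0.7], [-0.8, 27.9, -0.7]]
turn 179.7 k=3 per row 59.89: [[-0.8, 27.9, -0.7], [0.2, 27.9, -1.0], [1.0, 27.9, -0.3]]
```

```bash
python3 -m crank '[[[-2,30,-2,0,0,0,0],[0,30,0,0,0,0,0],[0,18,0,0,0,0,0],[0,5,0,0,0,0,0],[0,0,0,0,0,0,0],[0,0,0,0,0,0,0]]]'; python3 plan.py 477.2 114.4 31 -80 1
```

```text
t: 13.25
ee_pos: [478.6, 115.0, 37.3]
eef_rot: [0.541, -0.54, 0.455, -0.456]
force: [0.4, -0.8, -2.9]
grip_width: 0.397
t 13.25 pos [478.6 115.   37.3] jawyaw -80.3 tilt 0.13 j1 5.3 j6 85.6 grip 0.397 F [ 0.4 -0.8 -2.9]
turn -0.3 k=1 per row -0.26: [[0.4, 6.3, -1.6]]
turn 179.7 k=1 per row 179.74: [[0.4, 6.3, -1.6]]
```

```bash
python3 -m crank '[[[0,5,-1,0,0,0,0],[0,1,0,0,0,0,0],[0,0,0,0,0,0,0],[0,0,0,0,0,0,0]]]'
```

```text
t: 13.65
ee_pos: [476.5, 115.1, 30.5]
eef_rot: [0.541, -0.541, 0.455, -0.456]
force: [0.9, -0.6, -3.4]
grip_width: 0.395
```

```bash
python3 -m crank '[[[0,1,0,0,0,0,0],[0,0,0,0,0,0,0],[0,0,0,0,0,0,0.7],[0,0,0,0,0,0,0.7],[0,0,0,0,0,0,0.7],[0,0,0,0,0,0,0.7]]]'; python3 -m crank '[[[0,-25,0,0,0,0,0.9],[0,-35,0,0,0,0,0.9],[0,-25,0,0,0,0,0.9],[0,0,0,0,0,0,0.9],[0,0,0,0,0,0,0.9]]]'; python3 wr.py w5.png; python3 plan.py 634 -63.6 110 -21 9;python3 plan.py 634 -63.6 110 -111 9
```

```text
t: 14.25
ee_pos: [476.5, 115.1, 29.2]
eef_rot: [0.541, -0.541, 0.456, -0.456]
force: [-0.1, 0.9, 1.2]
grip_width: 0.699
t: 14.75
ee_pos: [476.7, 115.1, 114.6]
eef_rot: [0.541, -0.54, 0.455, -0.456]
force: [-0.5, -0.5, -0.2]
grip_width: 0.899
t 14.80 pos [475.7 115.  113.5] jawyaw -80.2 tilt 0.07 j1 5.4 j6 85.6 grip 0.902 F [-0.2  0.8 -0.2]
turn -59.2 k=9 per row -6.58: [[22.5, 0.4, 14.0], [24.0, 0.4, 11.3], [25.1, 0.4, 8.5], [25.9, 0.4, 5.5], [26.4, 0.4, 2.5], [26.5, 0.4, -0.5], [26.3, 0.4, -3.6], [25.7, 0.4, -6.5], [24.8, 0.4, -9.4]]
turn 120.8 k=9 per row 13.42: [[22.5, 0.4, 14.0], [18.7, 0.4, 18.8], [13.8, 0.4, 22.6], [8.2, 0.4, 25.2], [2.1, 0.4, 26.4], [-4.1, 0.4, 26.2], [-10.1, 0.4, 24.5], [-15.5, 0.4, 21.5], [-20.1, 0.4, 17.3]]
t 14.80 pos [475.7 115.  113.5] jawyaw -80.2 tilt 0.07 j1 5.4 j6 85.6 grip 0.902 F [-0.2  0.8 -0.2]
turn 30.8 k=9 per row 3.42: [[22.5, 0.4, 14.0], [21.7, 0.4, 15.3], [20.7, 0.4, 16.6], [19.7, 0.4, 17.8], [18.6, 0.4, 18.9], [17.4, 0.4, 20.0], [16.2, 0.4, 21.0], [14.9, 0.4, 21.9], [13.6, 0.4, 22.8]]
turn -149.2 k=9 per row -16.58: [[22.5, 0.4, 14.0], [25.6, 0.4, 7.0], [26.5, 0.4, -0.6], [25.2, 0.4, -8.2], [21.8, 0.4, -15.0], [16.6, 0.4, -20.6], [10.1, 0.4, -24.5], [2.6, 0.4, -26.4], [-5.0, 0.4, -26.0]]
```

View pics/w5.png

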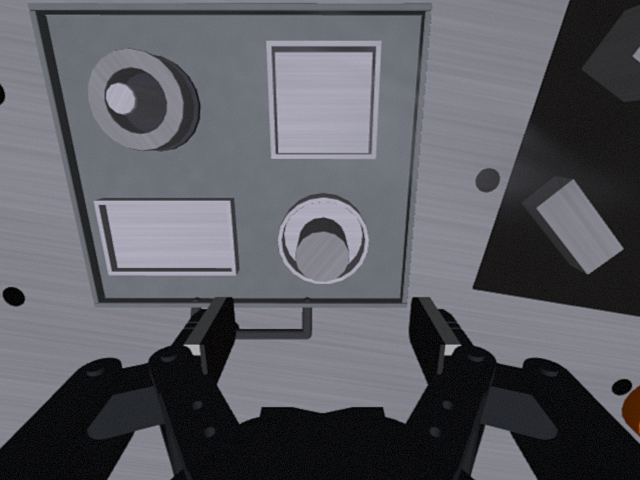

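```bash
python3 -m crank '[[[22.5,0,14,0,3.5,0,0.9],[21.7,0,15.3,0,3.5,0,0.9],[20.7,0,16.6,0,3.5,0,0.9],[19.7,0,17.8,0,3.5,0,0.9],[18.6,0,18.9,0,3.5,0,0.9],[17.4,0,20,0,3.5,0,0.9],[16.2,0,21,0,3.5,0,0.9],[14.9,0,21.9,0,3.5,0,0.9]]]'; python3 -m crank '[[[13.6,0,22.8,0,3.2,0,0.9],[0,0,0,0,0,0,0.9],[0,0,0,0,0,0,0.9],[0,0,0,0,0,0,0.9]]]';  python3 wr.py - tube_mid blank_mid; python3 plan.py 634 -63.6 22 -111.4 3
```

```text
t: 15.6
ee_pos: [615.3, -44.9, 111.4]
eef_rot: [0.413, -0.415, 0.575, -0.572]
force: [0.7, -0.2, 0.5]
grip_width: 0.9
t: 16.0
ee_pos: [632.1, -63.4, 112.5]
eef_rot: [0.398, -0.399, 0.585, -0.583]
force: [-0.6, -0.2, 0.4]
grip_width: 0.903
tube_mid 0.77 [318. 252.]  [ 6.34363e+02 -6.39580e+01  1.20100e+00  1.40000e-02]
blank_mid 0.89 [371. 357.]  [ 5.19032e+02 -6.58200e+01  2.48400e+00  4.00000e-02]
t 16.15 pos [632.9 -63.3 113.7] jawyaw -111.4 tilt 0.08 j1 -12.0 j6 99.3 grip 0.899 F [-0.  -0.4 -0.6]
turn 0.0 k=3 per row 0.01: [[-0.1, 30.6, 0.4], [-0.1, 30.6, 0.4], [-0.1, 30.6, 0.4]]
turn -180.0 k=3 per row -59.99: [[-0.1, 30.6, 0.4], [0.3, 30.6, 0.2], [0.4, 30.6, -0.2]]
```

```bash
python3 -m crank '[[[0,30,1.5,0,0,0,0.9],[0,33,0,0,0,0,0.9],[0,20,0,0,0,0,0.9],[0,6,0,0,0,0,0.9],[0,0,0,0,0,0,0.9],[0,0,0,0,0,0,0.9]]]'; python3 plan.py 634.2 -63.8 22 -111.4 1; python3 -m crank '[[[0,0,0,0,0,0,0],[0,0,0,0,0,0,0],[0,0,0,0,0,0,0],[0,0,0,0,0,0,0],[0,0,0,0,0,0,0],[0,0,0,0,0,0,0]]]'; python3 -m crank '[[[0,-25,0,0,0,0,0],[0,-40,0,0,0,0,0],[0,-30,0,0,0,0,0],[0,0,0,0,0,0,0],[0,0,0,0,0,0,0]]]'; python3 wr.py w6.png; python3 plan.py 570.3 130.3 112 -80 6
```

```text
t: 16.75
ee_pos: [636.3, -64.8, 26.6]
eef_rot: [-0.399, 0.398, -0.584, 0.585]
force: [0.6, 0.1, 0.4]
grip_width: 0.903
t 16.75 pos [636.3 -64.8  26.6] jawyaw -111.4 tilt 0.13 j1 -12.1 j6 99.3 grip 0.903 F [0.6 0.1 0.4]
turn -0.0 k=1 per row -0.00: [[-0.2, 4.6, -2.3]]
turn 180.0 k=1 per row 180.00: [[-0.2, 4.6, -2.3]]
t: 17.35
ee_pos: [636.7, -65.2, 26.9]
eef_rot: [-0.399, 0.398, -0.583, 0.585]
force: [0.3, 0.6, 6.1]
grip_width: 0.451
t: 17.85
ee_pos: [634.9, -64.8, 120.0]
eef_rot: [0.398, -0.398, 0.584, -0.584]
force: [0.1, 0.5, -3.0]
grip_width: 0.452
t 17.90 pos [633.7 -64.5 118.2] jawyaw -111.4 tilt 0.20 j1 -12.1 j6 99.3 grip 0.454 F [-1.2  0.  -3.3]
turn -31.4 k=6 per row -5.24: [[-26.4, 1.1, -21.7], [-28.2, 1.1, -19.2], [-29.9, 1.1, -16.5], [-31.3, 1.1, -13.7], [-32.4, 1.1, -10.8], [-33.2, 1.1, -7.8]]
turn 148.6 k=6 per row 24.76: [[-26.4, 1.1, -21.7], [-14.9, 1.1, -30.7], [-0.6, 1.1, -34.1], [13.7, 1.1, -31.3], [25.6, 1.1, -22.6], [32.7, 1.1, -9.8]]
```

View pics/w6.png

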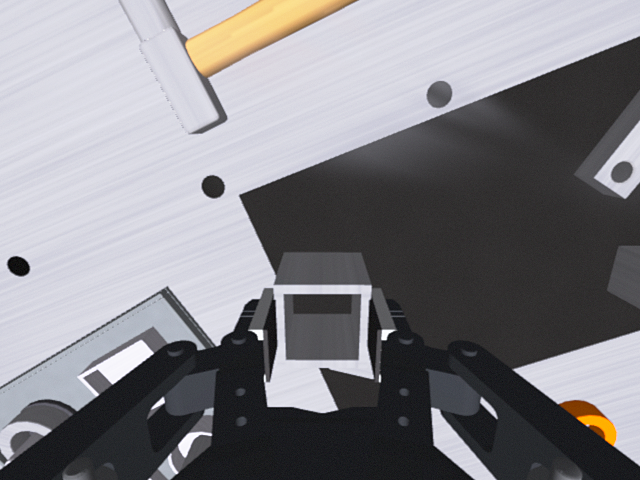

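```bash
python3 -m crank '[[[-26.4,0,-21.7,0,-5.2,0,0],[-28.2,0,-19.2,0,-5.2,0,0],[-29.9,0,-16.5,0,-5.2,0,0],[-31.3,0,-13.7,0,-5.2,0,0],[-32.4,0,-10.8,0,-5.2,0,0],[-33.2,0,-7.8,0,-5.2,0,0],[0,0,0,0,0,0,0],[0,0,0,0,0,0,0]]]'; python3 -m crank '[[[0,0,0,0,0,0,0],[0,0,0,0,0,0,0]]]';  python3 wr.py - bin trough; python3 plan.py 570.3 130.3 40 -80 3
```

```text
t: 18.7
ee_pos: [570.1, 130.4, 117.4]
eef_rot: [-0.54, 0.542, -0.456, 0.454]
force: [0.3, -0.6, -1.7]
grip_width: 0.448
t: 18.9
ee_pos: [572.2, 128.9, 119.4]
eef_rot: [-0.54, 0.541, -0.456, 0.456]
force: [-0.5, -0.3, -2.2]
grip_width: 0.449
bin 0.61 [318. 220.]  [5.98140e+02 1.34525e+02 1.73800e+00 2.46000e-01]
trough 0.61 [165. 326.]  [4.74921e+02 2.38757e+02 6.69000e-01 4.01000e-01]
t 19.05 pos [572.6 129.2 120.1] jawyaw -80.3 tilt 0.01 j1 5.9 j6 86.2 grip 0.457 F [ 0.6  0.3 -1.6]
turn -0.3 k=3 per row -0.11: [[-0.5, 26.7, -0.7], [-0.5, 26.7, -0.7], [-0.5, 26.7, -0.7]]
turn 179.7 k=3 per row 59.89: [[-0.5, 26.7, -0.7], [0.3, 26.7, -0.8], [0.9, 26.7, -0.1]]
```

```bash
python3 -m crank '[[[-1,30,-1.5,0,0,0,0],[0,30,0,0,0,0,0],[0,18,0,0,0,0,0],[0,5,0,0,0,0,0],[0,0,0,0,0,0,0],[0,0,0,0,0,0,0]]]'; python3 plan.py 570.5 130 31.5 -80 1
```

```text
t: 19.65
ee_pos: [572.0, 130.7, 38.5]
eef_rot: [0.541, -0.54, 0.455, -0.456]
force: [-0.4, -0.4, -2.2]
grip_width: 0.453
t 19.65 pos [572.  130.7  38.5] jawyaw -80.3 tilt 0.14 j1 6.0 j6 86.3 grip 0.453 F [-0.4 -0.4 -2.2]
turn -0.3 k=1 per row -0.25: [[0.5, 7.0, -1.6]]
turn 179.7 k=1 per row 179.75: [[0.5, 7.0, -1.6]]
```

```bash
python3 -m crank '[[[0,5,-1,0,0,0,0],[0,1.5,0,0,0,0,0],[0,0,0,0,0,0,0],[0,0,0,0,0,0,0]]]'; python3 -m crank '[[[0,0.5,0,0,0,0,0],[0,0,0,0,0,0,0],[0,0,0,0,0,0,0.65],[0,0,0,0,0,0,0.65],[0,0,0,0,0,0,0.65],[0,0,0,0,0,0,0.65]]]'; python3 -m crank '[[[0,-25,0,0,0,0,0.65],[0,-35,0,0,0,0,0.9],[0,-25,0,0,0,0,0.9],[0,0,0,0,0,0,0.9],[0,0,0,0,0,0,0.9]]]'; python3 wr.py w7.png trough; python3 plan.py 619.3 -295.6 110 39 10
```

```text
t: 20.05
ee_pos: [570.6, 130.7, 31.9]
eef_rot: [0.541, -0.54, 0.455, -0.456]
force: [-1.8, -0.3, 4.6]
grip_width: 0.448
t: 20.65
ee_pos: [569.5, 130.7, 29.9]
eef_rot: [-0.541, 0.541, -0.456, 0.455]
force: [-0.6, 0.1, 0.2]
grip_width: 0.649
t: 21.15
ee_pos: [570.0, 130.7, 115.6]
eef_rot: [0.541, -0.54, 0.455, -0.456]
force: [-0.2, 0.0, -0.3]
grip_width: 0.898
trough 0.66 [158. 332.]  [486.568 281.882  -0.705   0.52 ]
t 21.25 pos [568.3 130.5 113.5] jawyaw -80.2 tilt 0.18 j1 6.0 j6 86.3 grip 0.900 F [-0.7 -0.8 -0.1]
turn 60.8 k=10 per row 6.08: [[42.9, 0.3, -2.2], [42.9, 0.3, 2.3], [42.4, 0.3, 6.9], [41.4, 0.3, 11.3], [40.0, 0.3, 15.6], [38.1, 0.3, 19.8], [35.8, 0.3, 23.7], [33.1, 0.3, 27.4], [30.0, 0.3, 30.7], [26.6, 0.3, 33.7]]
turn -119.2 k=10 per row -11.92: [[42.9, 0.3, -2.2], [41.5, 0.3, -11.0], [38.3, 0.3, -19.3], [33.5, 0.3, -26.8], [27.2, 0.3, -33.2], [19.8, 0.3, -38.1], [11.5, 0.3, -41.4], [2.7, 0.3, -42.8], [-6.2, 0.3, -42.5], [-14.9, 0.3, -40.3]]
```

View pics/w7.png

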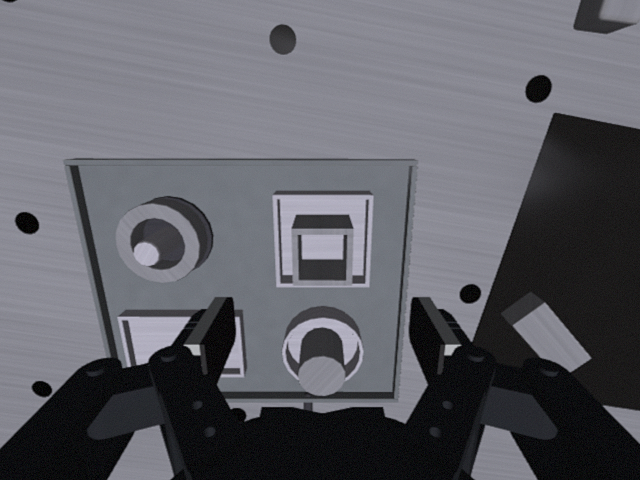

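```bash
python3 plan.py 619.4 -295.6 110 39 15 | tail -1
```

```text
turn -119.2 k=15 per row -7.95: [[28.6, 0.2, -1.5], [28.1, 0.2, -5.4], [27.1, 0.2, -9.2], [25.5, 0.2, -12.9], [23.5, 0.2, -16.3], [21.0, 0.2, -19.4], [18.2, 0.2, -22.1], [14.9, 0.2, -24.4], [11.4, 0.2, -26.2], [7.7, 0.2, -27.6], [3.8, 0.2, -28.4], [-0.2, 0.2, -28.6], [-4.1, 0.2, -28.3], [-8.0, 0.2, -27.5], [-11.7, 0.2, -26.1]]
```

```bash
python3 -m crank '[[[28.6,0,-1.5,0,-8,0,0.9],[28.1,0,-5.4,0,-8,0,0.9],[27.1,0,-9.2,0,-8,0,0.9],[25.5,0,-12.9,0,-8,0,0.9],[23.5,0,-16.3,0,-8,0,0.9],[21,0,-19.4,0,-8,0,0.9],[18.2,0,-22.1,0,-8,0,0.9],[14.9,0,-24.4,0,-8,0,0.9]]]'; python3 -m crank '[[[11.4,0,-26.2,0,-8,0,0.9],[7.7,0,-27.6,0,-8,0,0.9],[3.8,0,-28.4,0,-8,0,0.9],[0,0,-28.6,0,-8,0,0.9],[-4.1,0,-28.3,0,-8,0,0.9],[-8,0,-27.5,0,-8,0,0.9],[-11.7,0,-26.1,0,-7.2,0,0.9],[0,0,0,0,0,0,0.9]]]'; python3 -m crank '[[[0,0,0,0,0,0,0.9],[0,0,0,0,0,0,0.9]]]'; python3 wr.py w8.png drilled_mid; python3 plan.py 619.4 -295.6 12 39 3
```

```text
t: 22.05
ee_pos: [596.1, -97.2, 112.8]
eef_rot: [0.701, -0.7, 0.099, -0.096]
force: [-0.1, 0.4, -0.0]
grip_width: 0.899
t: 22.85
ee_pos: [622.7, -298.4, 112.9]
eef_rot: [0.667, -0.667, -0.234, 0.236]
force: [-1.2, -0.1, 0.1]
grip_width: 0.9
t: 23.05
ee_pos: [622.8, -293.6, 113.5]
eef_rot: [0.668, -0.666, -0.235, 0.236]
force: [0.0, -0.6, -0.3]
grip_width: 0.9
drilled_mid 0.83 [ 2. 86.] EDGE [ 3.69239e+02 -3.34836e+02  2.97000e-01  7.70000e-01]
drilled_mid 0.69 [317. 236.]  [ 6.19275e+02 -2.96013e+02  3.81500e+00  3.40000e-02]
t 23.15 pos [ 623.4 -293.5  114.3] jawyaw 39.0 tilt 0.11 j1 -31.1 j6 -70.1 grip 0.898 F [-0.2  0.2  0.1]
turn 0.0 k=3 per row 0.00: [[-1.4, 34.1, 0.2], [-1.4, 34.1, 0.2], [-1.4, 34.1, 0.2]]
turn -180.0 k=3 per row -60.00: [[-1.4, 34.1, 0.2], [-0.5, 34.1, 1.4], [0.9, 34.1, 1.1]]
```

View pics/w8.png

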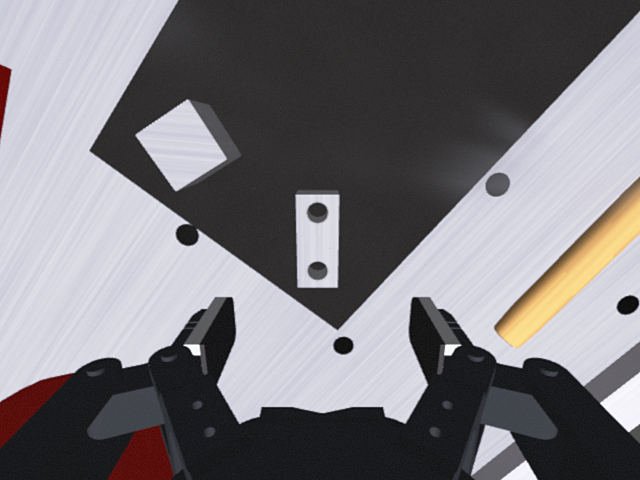

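```bash
python3 -m crank '[[[-4,33,0.5,0,0,0,0.9],[0,33,0,0,0,0,0.9],[0,25,0,0,0,0,0.9],[0,8,0,0,0,0,0.9],[0,0,0,0,0,0,0.9],[0,0,0,0,0,0,0.9],[0,0,0,0,0,0,0.9]]]'; python3 plan.py 619.4 -295.8 12 38.7 1
```

```text
t: 23.85
ee_pos: [622.1, -298.0, 18.7]
eef_rot: [-0.665, 0.668, 0.237, -0.235]
force: [0.1, -0.1, 0.6]
grip_width: 0.902
t 23.85 pos [ 622.1 -298.    18.7] jawyaw 39.0 tilt 0.24 j1 -31.4 j6 -70.4 grip 0.902 F [ 0.1 -0.1  0.6]
turn 0.3 k=1 per row 0.28: [[-0.7, 6.7, 3.5]]
turn -179.7 k=1 per row -179.72: [[-0.7, 6.7, 3.5]]
```

```bash
python3 -m crank '[[[-0.5,6.5,2,0,0,0,0.9],[0,0,0,0,0,0,0.9],[0,0,0,0,0,0,0.9]]]'; python3 -m crank '[[[0,0,0,0,0,0,0],[0,0,0,0,0,0,0],[0,0,0,0,0,0,0],[0,0,0,0,0,0,0],[0,0,0,0,0,0,0],[0,0,0,0,0,0,0],[0,0,0,0,0,0,0]]]'; python3 -m crank '[[[0,-20,0,0,0,0,0],[0,-40,0,0,0,0,0],[0,-40,0,0,0,0,0],[0,0,0,0,0,0,0],[0,0,0,0,0,0,0]]]'; python3 wr.py w9.png; python3 plan.py 457.8 229.2 112 9.8 14
```

```text
t: 24.15
ee_pos: [618.5, -295.8, 9.7]
eef_rot: [0.667, -0.667, -0.236, 0.236]
force: [-0.5, 0.7, -0.8]
grip_width: 0.896
t: 24.85
ee_pos: [619.1, -296.2, 10.1]
eef_rot: [-0.666, 0.667, 0.236, -0.236]
force: [0.8, -0.2, 1.8]
grip_width: 0.334
t: 25.35
ee_pos: [618.9, -296.1, 110.1]
eef_rot: [-0.666, 0.667, 0.236, -0.236]
force: [-0.7, -0.0, -3.0]
grip_width: 0.333
t 25.40 pos [ 617.4 -295.2  107.9] jawyaw 39.0 tilt 0.18 j1 -31.4 j6 -70.4 grip 0.329 F [-0.5  0.7 -3.5]
turn 29.2 k=14 per row 2.08: [[14.7, -0.2, 36.3], [13.4, -0.2, 36.8], [12.0, -0.2, 37.3], [10.7, -0.2, 37.7], [9.3, -0.2, 38.0], [7.9, -0.2, 38.4], [6.5, -0.2, 38.6], [5.1, -0.2, 38.8], [3.7, -0.2, 39.0], [2.2, -0.2, 39.1], [0.8, -0.2, 39.1], [-0.6, -0.2, 39.1], [-2.0, -0.2, 39.1], [-3.4, -0.2, 39.0]]
turn -150.8 k=14 per row -10.77: [[14.7, -0.2, 36.3], [21.2, -0.2, 32.9], [27.0, -0.2, 28.4], [31.8, -0.2, 22.8], [35.5, -0.2, 16.5], [38.0, -0.2, 9.5], [39.1, -0.2, 2.3], [38.8, -0.2, -5.1], [37.2, -0.2, -12.2], [34.2, -0.2, -19.0], [30.1, -0.2, -25.0], [24.9, -0.2, -30.2], [18.8, -0.2, -34.3], [12.0, -0.2, -37.3]]
```

View pics/w9.png

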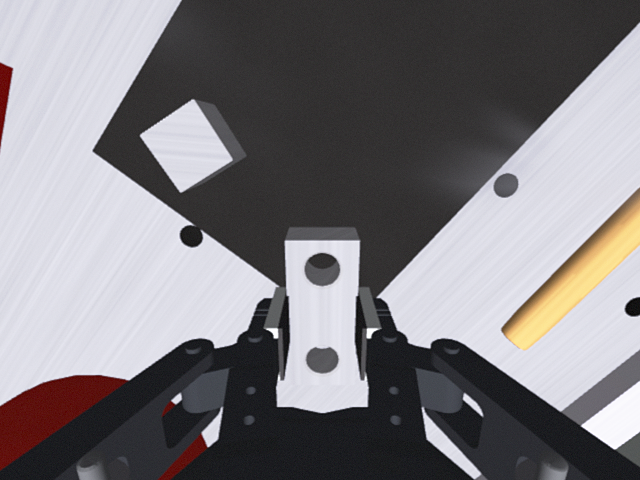

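```bash
python3 -m crank '[[[14.7,0,36.3,0,2,0,0],[13.4,0,36.8,0,2.1,0,0],[12,0,37.3,0,2.1,0,0],[10.7,0,37.7,0,2.1,0,0],[9.3,0,38,0,2.1,0,0],[7.9,0,38.4,0,2.1,0,0],[6.5,0,38.6,0,2.1,0,0],[5.1,0,38.8,0,2.1,0,0]]]'; python3 -m crank '[[[3.7,0,39,0,2.1,0,0],[2.2,0,39.1,0,2.1,0,0],[0.8,0,39.1,0,2.1,0,0],[-0.6,0,39.1,0,2.1,0,0],[-2,0,39.1,0,2.1,0,0],[-3.4,0,35,0,2.1,0,0],[0,0,4,0,0,0,0],[0,0,0,0,0,0,0]]]'; python3 -m crank '[[[0,0,0,0,0,0,0],[0,0,0,0,0,0,0],[0,0,0,0,0,0,0]]]'; python3 wr.py - trough; python3 plan.py 457.8 229.2 25 9.8 3
```

```text
t: 26.2
ee_pos: [523.9, 5.5, 106.3]
eef_rot: [0.695, -0.693, -0.134, 0.138]
force: [0.6, -0.7, -2.5]
grip_width: 0.336
t: 27.0
ee_pos: [457.0, 228.6, 107.1]
eef_rot: [-0.704, 0.705, 0.059, -0.062]
force: [-0.6, -1.3, -2.5]
grip_width: 0.332
t: 27.3
ee_pos: [459.7, 227.4, 109.4]
eef_rot: [-0.705, 0.705, 0.059, -0.059]
force: [-0.4, 0.2, -2.6]
grip_width: 0.331
trough 0.83 [317. 202.]  [4.48322e+02 2.85695e+02 3.31300e+00 2.96000e-01]
t 27.40 pos [459.8 227.8 109.7] jawyaw 9.6 tilt 0.00 j1 18.5 j6 8.9 grip 0.329 F [-0.1 -0.  -3.3]
turn -0.2 k=3 per row -0.07: [[-0.6, 28.2, 0.6], [-0.6, 28.2, 0.6], [-0.6, 28.2, 0.6]]
turn 179.8 k=3 per row 59.93: [[-0.6, 28.2, 0.6], [-0.8, 28.2, -0.2], [-0.2, 28.2, -0.8]]
```

```bash
python3 -m crank '[[[-1.5,30,1,0,0,0,0],[0,30,0,0,0,0,0],[0,20,0,0,0,0,0],[0,6,0,0,0,0,0],[0,0,0,0,0,0,0],[0,0,0,0,0,0,0],[0,0,0,0,0,0,0]]]'; python3 plan.py 458 229 18 9.8 1
```

```text
t: 28.1
ee_pos: [459.5, 229.7, 25.3]
eef_rot: [0.705, -0.704, -0.061, 0.058]
force: [-0.1, 0.3, -2.5]
grip_width: 0.331
t 28.10 pos [459.5 229.7  25.3] jawyaw 9.7 tilt 0.19 j1 18.7 j6 9.1 grip 0.331 F [-0.1  0.3 -2.5]
turn -0.1 k=1 per row -0.14: [[-1.6, 7.3, -0.5]]
turn 179.9 k=1 per row 179.86: [[-1.6, 7.3, -0.5]]
```

```bash
python3 -m crank '[[[-1,4,0,0,0,0,0],[0,2,0,0,0,0,0],[0,0,0,0,0,0,0],[0,0,0,0,0,0,0],[0,0,0,0,0,0,0]]]'
```

```text
t: 28.6
ee_pos: [456.9, 229.1, 17.8]
eef_rot: [0.705, -0.705, -0.06, 0.06]
force: [0.5, 0.6, -2.1]
grip_width: 0.332
```

```bash
python3 -m crank '[[[0,0,0,0,0,0,0.5],[0,0,0,0,0,0,0.5],[0,0,0,0,0,0,0.5],[0,0,0,0,0,0,0.5]]]'; python3 -m crank '[[[0,-25,0,0,0,0,0.5],[0,-40,0,0,0,0,0.5],[0,-45,0,0,0,0,0.8],[0,-45,0,0,0,0,0.8],[0,-40,0,0,0,0,0.8],[0,0,0,0,0,0,0.8],[0,0,0,0,0,0,0.8]]]'; python3 wr.py w10.png; python3 - <<'E'
from h import *
im=imaging.snapshot("side"); cv2.imwrite("pics/s2.png",im[:,:,::-1])
E
```

```text
t: 29.0
ee_pos: [457.3, 229.2, 18.1]
eef_rot: [0.705, -0.705, -0.06, 0.059]
force: [-0.8, -1.0, 0.7]
grip_width: 0.495
t: 29.7
ee_pos: [457.8, 229.4, 214.4]
eef_rot: [0.705, -0.704, -0.061, 0.058]
force: [-0.0, 0.3, -0.3]
grip_width: 0.801
```

View pics/w10.png

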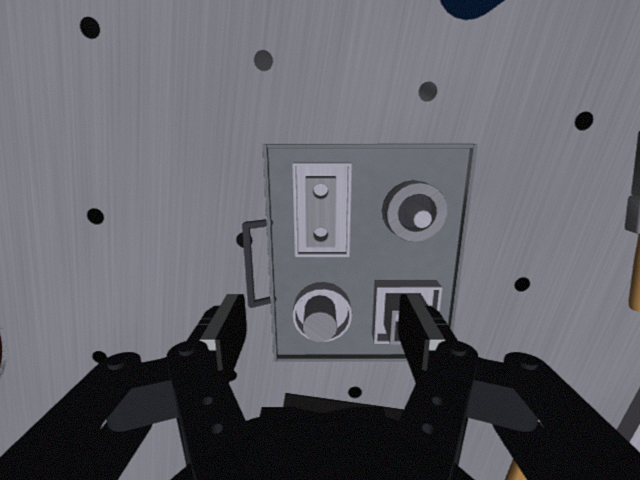

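View pics/s2.png

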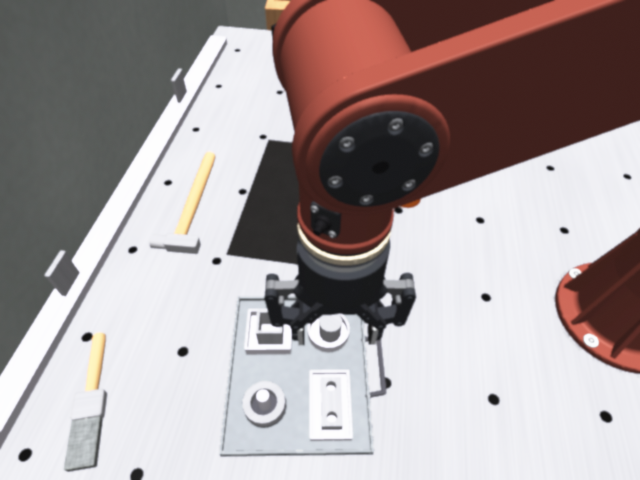

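All four parts show in place: the drilled bar in the trough (side 330,405), the ring on the post (264,403), the slug in the tin (329,328) and the tube in the bin (269,328). The arm is clear of everything, so I'm handing in.

```bash
python3 - <<'E'
from cell import env, observe
print(observe()["force"]); print(env.finish_job())
E
```

```text
[ 0.33458705 -0.82306254 -0.94697345]
the job is handed in; nothing more can be done
None
```

The kit is made up, in the order asked, and handed in at about 30 s of the 93 s allowed. The ring is over the post, the slug stands in the tin, the tube stands in the square bin, and the drilled bar lies flat in the trough.

**Last checks:**
- The wrist and side pictures taken after the last placing show all four parts seated. The gripper was open and well above the tray, with wrist force under 1.5 N.
- Wrist force readings stayed under about 8 N throughout.
- The solid block and the plain bar were not touched. They stood in place on the mat in the last pictures that showed them, but the arm hid them in the final side view, so I did not check them once more at the end.
- Some late silhouette fits of the bin and trough were poor because the held part covered them. I used the earlier clear measurements there instead, and the final pictures agree with those.

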